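# Lock the tasting card and hold the spring clip open around its edge

## Robot

A 6-joint arm with a two-finger parallel gripper is mounted at the origin on the work surface. World frame = base frame: x ahead of the robot, y to its left, z up, the work surface at z = 0. Lengths are in m, angles in rad, forces in N, time in s.
With the tool pointing down it reaches from about 0.25 to 0.8 m from the base axis. Payload 3.9 kg.
Tool frame: the origin (TCP) lies midway between the tips of the shut fingers; the grasp point (between the pads) lies manip.tcp_to_grasp behind it (manip.tcp_to_grasp is the distance from the TCP to the grasp point, in m); z points along the fingers, x is the direction in which the jaws open and shut, and the axes are right-handed (so a half turn about z gives the same grasp; the last joint's range is limited). The gripper opens to 85 mm and grips with 20 to 120 N. Pads are 22 mm wide; open, the fingers measure 114 mm over their backs; the gripper's body (76 mm by 85 mm) begins 54 mm behind the grasp point. The pads swing forward as they close: fully open they stand 13 mm farther back than shut.
Start: joints at [0, 0.26, -0.138, 1.173, 0, 1.571], TCP at [0.525, -0, 0.231] pointing down, gripper open.
Joint ranges: [-2.78, 2.78], [-0.83, 1.72], [-1.28, 1.37], [-1.9, 2.12], [-1.57, 1.48], [-3.14, 3.14]. Speed limits (rad/s): [2.57, 2.57, 3.14, 3.14, 3.14, 3.14].

## Interface

Orientations are given as [roll, pitch, yaw] about the fixed x, y, z axes, in that order (R = Rz(yaw) Ry(pitch) Rx(roll)).
In Python, from bench import manip gives the robot as it stands. The module is installed in compiled form; this text tells all that it offers.
- The arm moves only by the tool move_arm, never from a script. Its argument "steps" is a list of rows, each an object with "offset": the shift along the tool's x, y, z each as a share of 0.25 m, from -1 to 1, a list of three; "twist": the turn, a rotation vector about the tool's x, y, z each as a share of 180 degrees, from -1 to 1, a list of three. In form: [{"offset": [tx, ty, tz], "twist": [wx, wy, wz]}, ...]. A call has exactly 8 rows; each row is the pose to reach, as a shift and turn from the pose commanded when the call began, along the tool's axes at that moment, turning the shorter way round; what a row does not reach only later rows make up. A row lasts 1/12 s, in which the tool goes at most 41.7 mm and 7.16 degrees, less where a joint would pass 70% of its speed; a pose out of reach is approached as far as the arm can. A call with a number of a shift or a turn outside -1 to 1 is refused whole. A call with a gripper value outside its range is refused whole. "grip" is the gripper command: -1 is shut, 1 is fully open, values between are in proportion, set as the call begins (left out, the last holds). The fingers move at their own pace and stop on an object; "newtons" is the grip in N (left out, the last holds). Time passes only in rows, so rows that repeat a pose let the fingers close, or fill a call up. It gives the time, the measured TCP pose, the force and the opening at its end, in the units of the state.
- manip.observe(): the state, without advancing time (a new reading comes with each control period).
- manip.camera(name): name is "scene" or "side" or "wrist"; returns the picture (420x560x3 uint8, red, green, blue); there is no depth.
- manip.camera_params(name): a dict with "camera_matrix" (3x3 intrinsics, pixels), "T" (4x4, takes a point from camera to world coordinates). Camera axes: x right, y down, z forward; pixel columns grow to the right and rows downward; lengths in m; the calibration is good to about 2 mm. A picture is of the moment at which its call begins: read the wrist's pose just before it. camera_params takes no time and is no camera call; for the wrist camera it gives the pose at the moment of the call.
- manip.hand_in(): hands the job in, once; it reports no verdict.
Trained networks look in the newest picture that a camera, given by its name, has taken for a name from the list of things; names that differ only in an ending like _2 or _b are one class to them, and where a whole thing is asked for, a point or a joint stands for the part that bears it (a point fixed in the world has none). Each returns a list of dicts, best first, with "confidence" (0 to 1); they miss things now and then, are a little off and sometimes report something else, mostly with a low value. They report only what shows in the picture. A call takes as long as a camera call. They do not tell look-alikes from the thing itself.
- manip.look_for(camera, query): "xyz" ([x, y, z] in m, in world coordinates, good to about 4 mm: the middle of the surface that is visible of it).
The state is a dict: "time": time; "q": joint angles; "joint_vel": joint speeds; "joint_torque": joint torques, N m; "position": TCP position; "tcp_rot": TCP orientation; "contact_force": force on the tool from outside, world axes, zero at the start; "wrist_torque": the same for the moment, N m; "width": finger opening in m.
Only numpy, scipy, OpenCV 4.12 (cv2) and the standard library are available. Lean on these libraries where they do the work, as an engineer would, in place of code of your own. Each camera call takes 0.05 s, during which the arm holds its last target.

## Task

Swing the wooden turnbutton on the card stand across until it lies square over the card's foot at its stop, so that the tasting card is locked in. Then pick up the steel spring clip by its two handles, squeezing them so that its jaws gape wide, and hold it off the shelf and level with the card's left-hand vertical edge (left as the robot sees it) well inside the open jaws, about half-way up the card and touching it nowhere, ready for a paper slip. Finish while holding the clip open there; leave the card in its place and everything else on the shelf undisturbed.

Things in the scene. Friction and masses are not known exactly. Their poses are not given: they have to be found in the camera images.
- button_pivot (a point): The turnbutton's vertical screw axis, at half the button's height (36 mm up), on the fixed beech card stand. Axes are the stand's: x towards the card, whose face is 90 mm along +x and parallel to y; y left, z up. The button is a beech bar 12 mm wide, 20 mm tall (26 to 46 mm above the shelf); its nose reaches 45 mm from the axis, its heel 11 mm. The stand's block is 130 x 130 mm, 20 mm high
- turnbutton (a joint): Angle of the turnbutton (rad). At 0 the nose points along the stand's +y (unlocked); it grows clockwise seen from above, to a stop at 1.571 where the nose points along the stand's +x, over the card's foot (locked). Friction about 0.03 N m, stays where left; starts at 0 to 0.35
- card_edge (a point): Mid-height of the left vertical edge of the white tasting card, 57 mm above the shelf. The card is an upright plate 110 mm wide, 75 mm tall, 5 mm thick (20 to 95 mm above the shelf), loose, 0.2 kg. x is normal to the card (away from the robot), y lies in the card's plane and points outward from this edge, z up. The stand's block (20 mm high) reaches 10 mm farther out than this edge
- card: The same card; origin at the middle of the upright plate's lower edge, same axes as card_edge. Its foot plate, 4 mm thick, lies on the stand and reaches 65 mm towards the robot
- clip_pivot (a point): Pivot of the dark steel spring clip, half-way up. It lies on its side, 32 mm tall. x points from handles to jaws, y across, z up along the pivot. Jaws reach 45 mm along +x, the two handles 45 mm along -x, of 3 mm strip. At rest the jaws are shut and the handle ends 42 mm apart outside; squeezed to their stop the handles are parallel, 20 mm over their outsides, and the jaw tips gape 24 mm
- clip: The same clip, about 80 g; origin at the pivot on its underside (16 mm below clip_pivot), same axes. The squeeze at the handles takes about 4 N to start and 8 N at the stop; let go, it springs shut
- clip_grip (a point): Middle of the clip's handles, where to squeeze: 36 mm behind the pivot (-x of the clip), half-way up; squeeze along the clip's y
- jaw_left_tip (a point): Inner face of the clip's one jaw at its tip (the +y side of the clip), half-way up
- jaw_right_tip (a point): Inner face of the other jaw at its tip (the -y side); tips touching when shut, 24 mm apart fully open
- glass0: Tasting glass, 64 mm across, 100 mm tall, in the slotted beech rack (100 x 300 mm, 30 mm high) at the left; origin under its foot; leave alone
- glass1: Second tasting glass, the same, middle of the rack; leave alone
- glass2: Third tasting glass, the same; leave alone
- decanter: Square glass decanter, 85 x 85 mm, 177 mm tall, far side behind the card; origin under its centre; leave alone
- coaster: Black ceramic coaster, 100 mm across, 8 mm thick; origin under its centre; leave alone
- tong: Stainless ice tong, lying, 190 mm long, 48 mm wide, 12 mm high; origin on its underside near the middle, x along it; leave alone
- switch (a joint): White toggle switch on a block at the right; angle (rad), 0 as it starts; leave alone
There are look-alikes about, which are no part of the job. Leave any yellow look-alike of the clip alone.

How it is judged:
On the way, in this order (a step that is already met when the one before it is completed fails the run):
1. the turnbutton lies across the card's foot, clip not yet lifted (value of joint turnbutton above 1.4 rad and height (world z) of clip_pivot below 0.03 m), for 0.2 s.
2. the clip, squeezed open, gapes around the card's left edge (distance between jaw_left_tip and jaw_right_tip above 0.016 m and x of card_edge in the frame of clip_pivot between 0.012 and 0.04 m and y of card_edge in the frame of clip_pivot between -0.008 and 0.008 m and z of card_edge in the frame of clip_pivot between -0.022 and 0.022 m and angle between the x axis of clip_pivot and the y axis of card_edge, either way round below 0.26 rad and angle between clip_pivot's own z axis and vertical below 0.26 rad and height (world z) of clip_pivot above 0.046 m and contact force between clip and the fingers above 3 N and contact force between clip and card below 0.3 N), for 0.2 s.
At the end, for the whole second after the job is handed in: Turnbutton within 10 deg of its stop; clip held in the fingers, still, level and in line with the card (15 deg), tips over 16 mm apart; card edge 12-40 mm ahead of the pivot, 8 mm from centred, 22 mm from half-way up; not touching the card, which is within 10 mm of its start (all of step 2 and value of joint turnbutton above 1.4 rad and linear speed of clip below 0.03 m/s and distance of card from where it was at the start of the episode below 0.01 m and angle between card's own z axis and vertical below 0.1 rad); the arm keeps its last pose, push and grip.
It fails at once if the card is knocked out of its place (distance of card from where it was at the start of the episode above 0.025 m or angle between card's own z axis and vertical above 0.3 rad).
It fails at once if a glass, the decanter, coaster or tong is disturbed (distance of any of glass0, glass1, glass2, decanter, coaster, tong from where it was at the start of the episode above 0.02 m or angle between any of glass0, glass1, glass2, decanter, coaster, tong's own z axis and vertical above 0.3 rad).
It fails at once if the switch is thrown (value of joint switch above 0.3 rad).
It also fails if it takes over 58 s, if anything falls off the work surface, if the arm or the gripper's body presses on something with over 40 N, if the wrist force passes 120 N, or if a joint passes its speed limit or range.

## Working session

There is one attempt and no reset: what is moved stays moved. The work goes in short steps, Python scripts to look and compute and a tool call to move; the robot and the scene stay as the last step left them, time stands still between calls to the robot, and variables do not carry over. Pictures are saved under pics/ and viewed, and the job is handed in when it is done.

Besides the shell and the picture viewer there is one more tool, called after "Emit:" by a JSON object that holds its "name" and its "arguments". move_arm: Moves the arm, as the interface text tells. Shift numbers are shares of 0.25 m and turn numbers shares of 180 degrees, none past 1 either way. Its arguments: {"type":"object","properties":{"steps":{"type":"array"},"grip":{"type":"number"},"newtons":{"type":"number"}},"required":["steps"]}

```bash
mkdir -p pics
cat > h.py <<'E'
import numpy as np, cv2
from bench import manip
from scipy.spatial.transform import Rotation as R
def snap(cam,fn,crop=None,scale=1):
    im=manip.camera(cam); im=np.asarray(im)[:,:,::-1].copy()
    cv2.imwrite('pics/raw_'+fn,im)
    if crop: x0,y0,x1,y1=crop; im=im[y0:y1,x0:x1]
    if scale!=1: im=cv2.resize(im,None,fx=scale,fy=scale,interpolation=cv2.INTER_CUBIC)
    cv2.imwrite('pics/'+fn,im); return im
def pix2z(cam,u,v,z,P=None):
    P=P or manip.camera_params(cam); K=np.array(P['camera_matrix']);T=np.array(P['T'])
    d=T[:3,:3]@np.linalg.solve(K,[u,v,1]); o=T[:3,3]
    return o+d*(z-o[2])/d[2]
def proj(cam,p,P=None):
    P=P or manip.camera_params(cam); K=np.array(P['camera_matrix']);T=np.array(P['T'])
    c=T[:3,:3].T@(np.array(p)-T[:3,3]); q=K@c; return q[:2]/q[2]
E
python3 - <<'E'
from h import *
s=manip.observe(); print(s); print(manip.tcp_to_grasp)
for c in ['scene','side','wrist']:
    snap(c,c+'0.png'); P=manip.camera_params(c); print(c,np.round(P['camera_matrix'],1).tolist(),np.round(P['T'],3).tolist())
E
```

```text
{'time': 0.0, 'q': array([ 1.70730179e-05,  2.60679216e-01, -1.39401241e-01,  1.17266713e+00,
       -3.29195564e-05,  1.57083489e+00]), 'joint_vel': array([ 0.00044001,  0.00036538, -0.00094572, -0.00154874, -0.00043371,
       -0.00106818]), 'joint_torque': array([-3.22425103e-04, -4.05677426e+01,  2.53926122e+01,  1.89446745e-02,
       -4.02533055e-05,  2.61086342e-05]), 'position': array([ 5.24316907e-01, -1.59575392e-06,  2.30455228e-01]), 'tcp_rot': array([ 3.14155966e+00,  1.95125701e-03, -2.14923313e-05]), 'contact_force': array([ 0.07291289,  0.13517719, -0.43891456]), 'wrist_torque': array([-0.01966579, -0.02227039,  0.0200803 ]), 'width': 0.08513980419004527}
0.0187
scene [[411.4, 0.0, 282.4], [0.0, 411.4, 204.6], [0.0, 0.0, 1.0]] [[-0.353, 0.688, -0.634, 1.308], [0.936, 0.263, -0.235, 0.283], [0.005, -0.677, -0.736, 0.897], [0.0, 0.0, 0.0, 1.0]]
side [[453.7, 0.0, 279.1], [0.0, 453.7, 208.9], [0.0, 0.0, 1.0]] [[0.686, -0.4, 0.609, -0.151], [-0.728, -0.384, 0.568, -0.672], [0.007, -0.833, -0.554, 0.737], [0.0, 0.0, 0.0, 1.0]]
wrist [[361.1, 0.0, 280.8], [0.0, 361.1, 206.2], [0.0, 0.0, 1.0]] [[1.0, 0.0, -0.001, 0.525], [0.0, -0.966, -0.26, 0.066], [-0.001, 0.26, -0.966, 0.373], [0.0, 0.0, 0.0, 1.0]]
```

View pics/scene0.png

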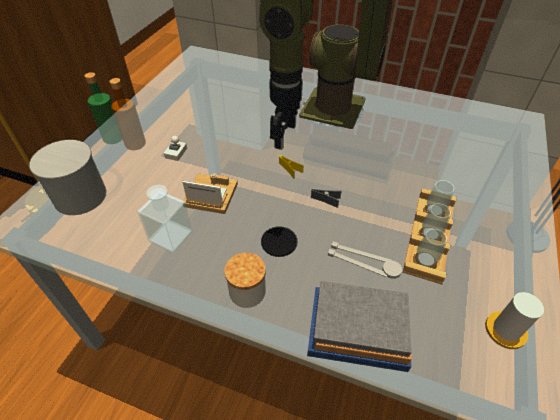

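View pics/side0.png

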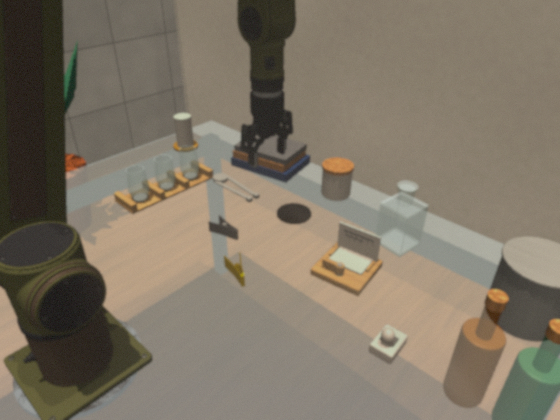

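View pics/wrist0.png

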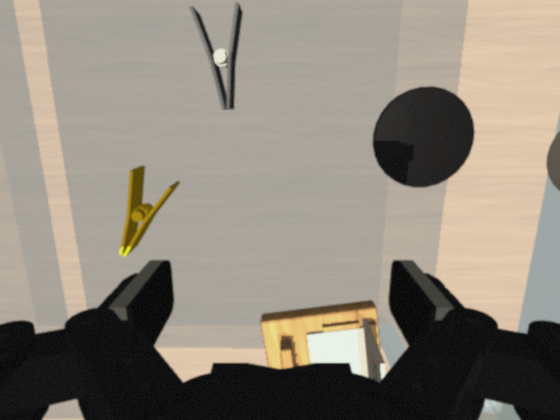

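The wrist view shows the dark steel clip (pivot ≈ (222,57), jaws pointing down to (230,106)) and the yellow look-alike (≈ (140,213)). The stand is at (325,340), partly hidden by the gripper. The dark clip fits "dark steel", the yellow one doesn't. Next I'll measure them.

Run:
```python
from h import *
P=manip.camera_params('wrist')
for n,u,v,z in [('pivot',222,57,.032),('tip',230,106,.032),('hL',195,10,.032),('hR',239,6,.032),('ypivot',140,213,.032),('ytip',125,253,.032),('standTL',263,318,.02),('standTR',374,303,.02),('coaster',424,137,.008)]:
    print(n,np.round(pix2z('wrist',u,v,z,P),4))
for q in ['button_pivot','turnbutton','card_edge','card','clip_pivot','clip']:
    for c in ['scene','side','wrist']:
        try: print(q,c,[(np.round(d['xyz'],3).tolist(),round(d['confidence'],2)) for d in manip.look_for(c,q)][:3])
        except Exception as e: print(q,c,e)
a=cv2.imread('pics/raw_side0.png')[210:310,290:400]; b=cv2.imread('pics/raw_scene0.png')[160:230,170:260]
cv2.imwrite('pics/a.png',cv2.resize(a,None,fx=6,fy=6,interpolation=cv2.INTER_CUBIC)[:600])
cv2.imwrite('pics/b.png',cv2.resize(b,None,fx=7,fy=7,interpolation=cv2.INTER_CUBIC))
w=cv2.imread('pics/raw_wrist0.png')[0:270,90:290]
cv2.imwrite('pics/w.png',cv2.resize(w,None,fx=2.2,fy=2.2,interpolation=cv2.INTER_CUBIC))
```

```text
pivot [0.4733 0.1101 0.032 ]
tip [0.4788 0.0686 0.032 ]
hL [0.4518 0.1475 0.032 ]
hR [0.4895 0.1506 0.032 ]
ypivot [ 0.3866 -0.0328  0.032 ]
ytip [ 0.3671 -0.0751  0.032 ]
standTL [ 0.5054 -0.157   0.02  ]
standTR [ 0.6267 -0.1384  0.02  ]
coaster [0.6675 0.039  0.008 ]
button_pivot scene [([0.558, -0.198, 0.02], 0.9)]
button_pivot side [([0.528, -0.232, 0.022], 0.76), ([0.648, 0.274, 0.009], 0.62)]
button_pivot wrist [([0.546, -0.161, 0.018], 0.91)]
turnbutton scene [([0.534, -0.204, 0.041], 0.42)]
turnbutton side [([0.529, -0.217, 0.043], 0.75), ([0.527, -0.239, 0.021], 0.38)]
turnbutton wrist [([0.532, -0.185, 0.048], 0.65)]
card_edge scene [([0.623, -0.202, 0.063], 0.68)]
card_edge side [([0.618, -0.22, 0.042], 0.86)]
card_edge wrist [([0.609, -0.186, 0.022], 0.81)]
card scene [([0.626, -0.206, 0.061], 0.93)]
card side [([0.62, -0.219, 0.044], 0.67), ([0.396, 0.399, 0.072], 0.21)]
card wrist [([0.607, -0.19, 0.02], 0.95), ([0.471, 0.109, 0.03], 0.67), ([0.482, 0.118, 0.028], 0.67)]
clip_pivot scene [([0.378, -0.03, 0.024], 0.77), ([0.478, 0.119, 0.02], 0.64), ([0.439, -0.414, 0.054], 0.45)]
clip_pivot side [([0.374, -0.041, 0.022], 0.87)]
clip_pivot wrist [([0.472, 0.111, 0.026], 0.82), ([0.379, -0.03, 0.026], 0.57)]
clip scene [([0.378, -0.027, 0.021], 0.69), ([0.479, 0.116, 0.021], 0.61), ([0.668, 0.041, 0.009], 0.46)]
clip side [([0.461, 0.108, 0.02], 0.88), ([0.371, -0.043, 0.026], 0.78)]
clip wrist [([0.474, 0.111, 0.031], 0.9), ([0.38, -0.035, 0.023], 0.83), ([0.531, -0.182, 0.049], 0.29)]
```

View pics/a.png

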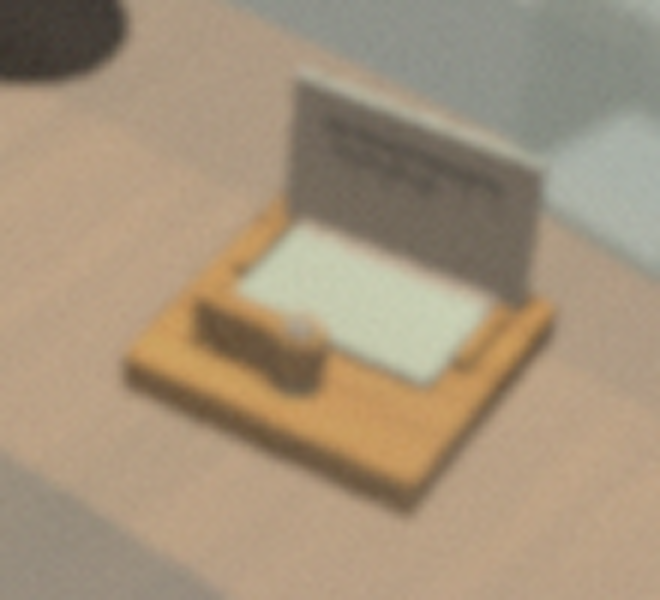

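View pics/b.png

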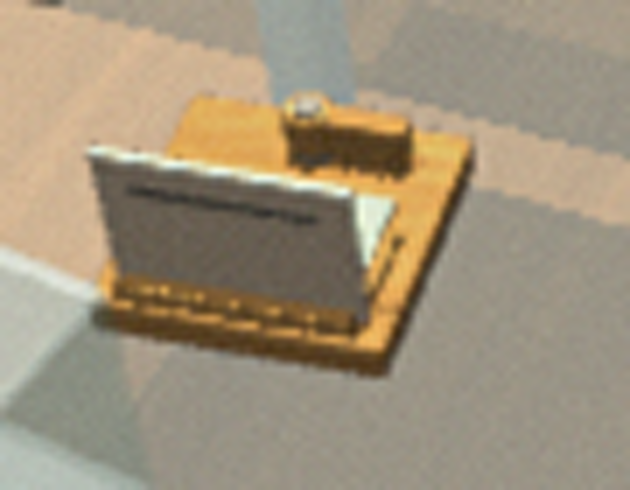

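View pics/w.png

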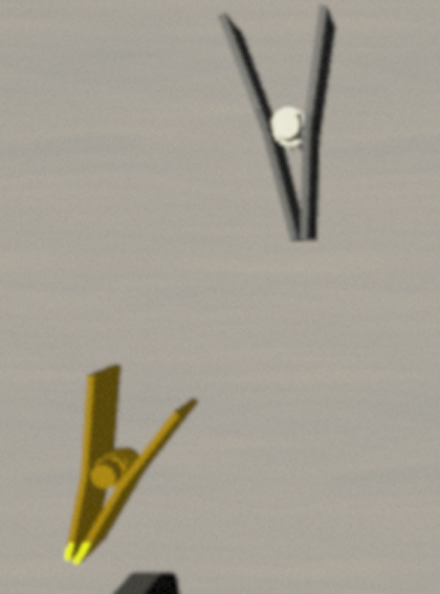

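Emit:
{"name": "move_arm", "arguments": {"steps": [{"offset": [0.03, 0.16, -0.01], "twist": [0, 0, -0.01]}, {"offset": [0.06, 0.32, -0.02], "twist": [0, 0, -0.02]}, {"offset": [0.1, 0.48, -0.04], "twist": [0, 0, -0.03]}, {"offset": [0.14, 0.64, -0.06], "twist": [0, 0, -0.04]}, {"offset": [0.18, 0.8, -0.07], "twist": [0, 0, -0.047]}, {"offset": [0.2, 0.96, -0.08], "twist": [0, 0, -0.047]}, {"offset": [0.2, 1.0, -0.08], "twist": [0, 0, -0.047]}, {"offset": [0.2, 1.0, -0.08], "twist": [0, 0, -0.047]}], "grip": -1, "newtons": 40}}

```text
time: 1.72
position: [0.575, -0.2533, 0.2507]
tcp_rot: [3.141, 0.0, 0.143]
contact_force: [0.0, -0.5, 0.5]
width: -0.0003
```

Run:
```python
from h import *
import pickle
s=manip.observe(); print(s['time'],s['position'],s['tcp_rot'],s['width'])
P=manip.camera_params('wrist'); pickle.dump(P,open('P1.pkl','wb'))
im=snap('wrist','w1.png')
cv2.imwrite('pics/w1z.png',cv2.resize(im[20:300,150:420],None,fx=2.1,fy=2.1,interpolation=cv2.INTER_CUBIC))
```

```text
1.7167 [ 0.57503729 -0.25334052  0.25067333] [3.14099871e+00 1.27542930e-04 1.43136531e-01] -0.00028549336010683465
```

View pics/w1.png

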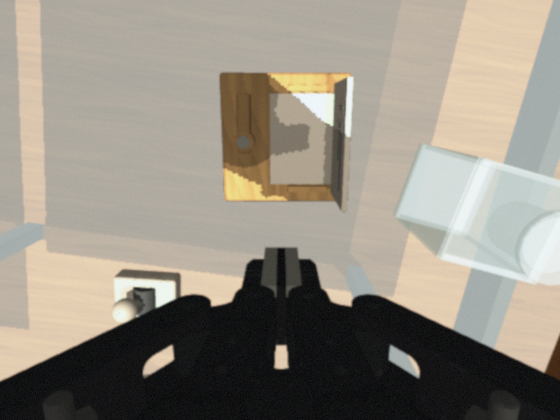

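View pics/w1z.png

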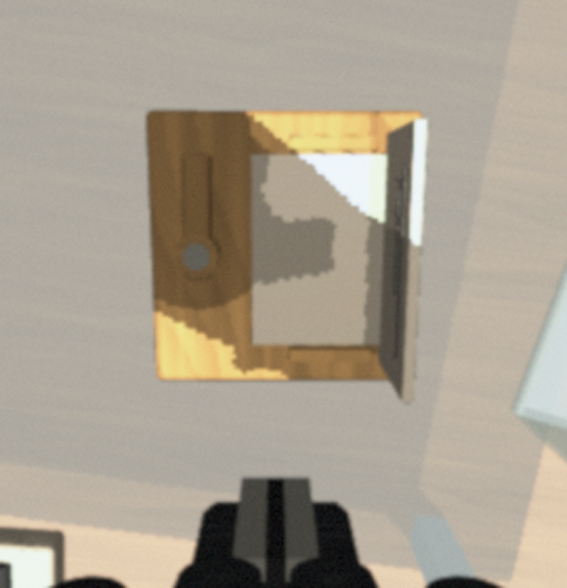

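Run:
```python
from h import *
import pickle
P=pickle.load(open('P1.pkl','rb'))
f=lambda u,v:(150+u/2.1,20+v/2.1)
pt={}
for n,u,v,z in [('screw',195,257,.048),('TL',148,112,.02),('BL',158,380,.02),('BR',385,380,.02),('noseL',184,153,.046),('noseR',211,153,.046),('cardLf',413,119,.095),('cardLb',427,119,.095),('cardRf',403,402,.095),('cardRb',413,402,.095),('footTL',250,154,.024),('footBL',251,345,.024)]:
    pt[n]=pix2z('wrist',*f(u,v),z,P); print(n,np.round(pt[n],4))
ang=lambda a,b:np.degrees(np.arctan2(*(pt[b]-pt[a])[[1,0]]))
print('TL-BL',ang('BL','TL')-90,np.linalg.norm(pt['TL']-pt['BL']),'card',ang('cardRf','cardLf')-90,ang('cardRb','cardLb')-90,np.linalg.norm(pt['cardRf']-pt['cardLf']),'foot',ang('footBL','footTL')-90)
nose=(pt['noseL']+pt['noseR'])/2; print('button dir',np.degrees(np.arctan2(*(nose-pt['screw'])[[1,0]]))-90, np.linalg.norm((nose-pt['screw'])[:2]))
for q in ['button_pivot','card_edge','turnbutton','card']:
    print(q,[(np.round(d['xyz'],4).tolist(),round(d['confidence'],2)) for d in manip.look_for('wrist',q)][:2])
```

```text
screw [ 0.5354 -0.2234  0.048 ]
TL [ 0.5036 -0.1634  0.02  ]
BL [ 0.5214 -0.2903  0.02  ]
BR [ 0.6354 -0.2739  0.02  ]
noseL [ 0.5252 -0.1797  0.046 ]
noseR [ 0.5369 -0.178   0.046 ]
cardLf [ 0.6138 -0.1567  0.095 ]
cardLb [ 0.619 -0.156  0.095]
cardRf [ 0.6305 -0.2647  0.095 ]
cardRb [ 0.6345 -0.2641  0.095 ]
footTL [ 0.553  -0.1752  0.024 ]
footBL [ 0.5657 -0.2648  0.024 ]
TL-BL 7.97538665614249 0.12814303764553014 card 8.785842131394674 8.204233674801046 0.10920971992549622 foot 8.030900832408207
button dir 5.495821380201903 0.04479354076666169
button_pivot []
card_edge [([0.6061, -0.2141, 0.0233], 0.92)]
turnbutton [([0.5357, -0.2083, 0.0502], 0.62)]
card []
```

The stand is yawed about 8.2°. The button pivot is at (0.535, -0.223), the card's left edge is near (0.617, -0.156), and the button sits at about 3°. The measured sizes (128 mm block, 109 mm card, 45 mm nose) match what was given. Next I lower the shut fingers on the robot side of the nose.

Emit:
{"name": "move_arm", "arguments": {"steps": [{"offset": [-0.1, -0.09, 0.06], "twist": [0, 0, 0]}, {"offset": [-0.2, -0.18, 0.15], "twist": [0, 0, 0]}, {"offset": [-0.3, -0.27, 0.24], "twist": [0, 0, 0]}, {"offset": [-0.3, -0.27, 0.4], "twist": [0, 0, 0]}, {"offset": [-0.3, -0.27, 0.56], "twist": [0, 0, 0]}, {"offset": [-0.3, -0.27, 0.72], "twist": [0, 0, 0]}, {"offset": [-0.3, -0.27, 0.855], "twist": [0, 0, 0]}, {"offset": [-0.3, -0.27, 0.855], "twist": [0, 0, 0]}]}}

```text
time: 2.63
position: [0.4853, -0.1906, 0.0321]
tcp_rot: [-3.135, 0.01, 0.15]
contact_force: [-1.4, 0.8, 0.4]
width: 0.0002
```

Run:
```python
from h import *
s=manip.observe(); print(s['time'],s['position'],s['tcp_rot'],s['contact_force'])
d=s['position'][:2]-np.array([.5354,-.2234]); c,sn=np.cos(.143),np.sin(.143)
print(d@[c,sn],d@[-sn,c])
snap('wrist','w2.png')
```

```text
2.6333 [ 0.48527022 -0.19058536  0.03211756] [-3.13543067  0.01024736  0.14997862] [-1.40214057  0.78238785  0.41050943]
-0.04494158449769537 0.0396238498066328
```

View pics/w2.png

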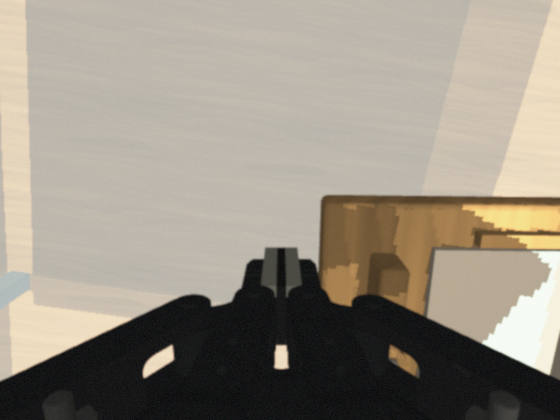

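Run:
```python
from h import *
s=manip.observe(); print(s['time'],s['position'],s['tcp_rot'],s['contact_force'],s['joint_vel'])
d=s['position'][:2]-np.array([.5354,-.2234]); c,sn=np.cos(.143),np.sin(.143)
print(d@[c,sn],d@[-sn,c])
for u,v in [(374,253),(406,253)]:
  p=pix2z('wrist',u,v,.046)[:2]-np.array([.5354,-.2234]); print(p@[c,sn],p@[-sn,c])
```

```text
2.6833 [ 0.48731269 -0.19159767  0.03510658] [-3.13736908  0.00694339  0.14958763] [ 0.05321586  0.44536584 -0.73570165] [-0.0079221  -0.04965288  0.09505019  0.04059521 -0.00220144 -0.00151087]
-0.04306423369413891 0.03833079422099385
-0.005857450601674659 0.05019488762512774
0.006592843812098878 0.05031266341033975
```

Emit:
{"name": "move_arm", "arguments": {"steps": [{"offset": [0.05, 0.01, 0], "twist": [0, 0, 0]}, {"offset": [0.096, 0.012, 0], "twist": [0, 0, 0]}, {"offset": [0.138, 0, 0], "twist": [0, 0, 0]}, {"offset": [0.185, 0, 0], "twist": [0, 0, 0]}, {"offset": [0.234, 0.025, 0], "twist": [0, 0, 0]}, {"offset": [0.26, 0.04, 0], "twist": [0, 0, 0]}, {"offset": [0.272, 0.06, 0], "twist": [0, 0, 0]}, {"offset": [0.272, 0.06, 0], "twist": [0, 0, 0]}]}}

```text
time: 3.35
position: [0.5625, -0.1998, 0.039]
tcp_rot: [3.14, -0.003, 0.148]
contact_force: [0.4, -0.6, 0.0]
width: -0.0001
```

Run:
```python
from h import *
snap('wrist','w3.png')
im=snap('side','s3.png'); cv2.imwrite('pics/s3z.png',cv2.resize(im[150:310,230:440],None,fx=3,fy=3,interpolation=cv2.INTER_CUBIC))
s=manip.observe(); print(s['time'],s['position'],s['tcp_rot'],s['contact_force'])
d=s['position'][:2]-np.array([.5354,-.2234]); c,sn=np.cos(.143),np.sin(.143)
print(d@[c,sn],d@[-sn,c])
```

```text
3.45 [ 0.56063214 -0.19937532  0.03823164] [ 3.14099794e+00 -8.55096423e-04  1.47411698e-01] [-0.20819303 -0.4797384   0.08462517]
0.028398425035940755 0.020183548757764083
```

View pics/w3.png

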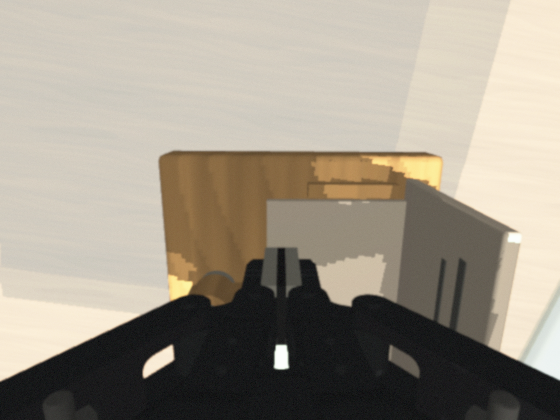

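View pics/s3z.png

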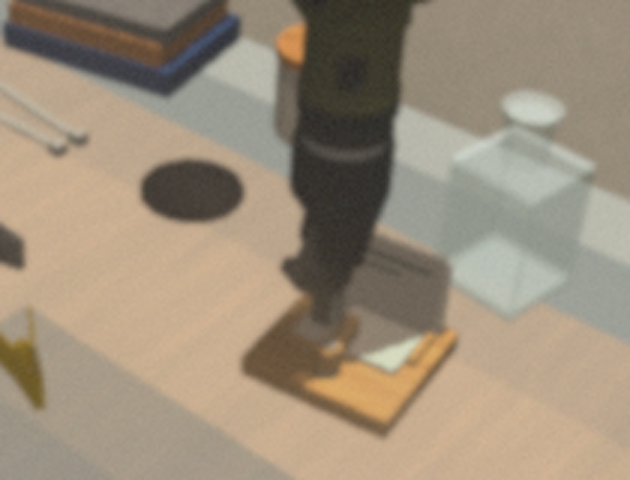

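The button has swung in front of the fingers, and the fingers stand at (28, 20) mm from the pivot. Next I push the last few millimetres gently and read the force.

Emit:
{"name": "move_arm", "arguments": {"steps": [{"offset": [0, 0.004, 0], "twist": [0, 0, 0]}, {"offset": [0, 0.008, 0], "twist": [0, 0, 0]}, {"offset": [0, 0.012, 0], "twist": [0, 0, 0]}, {"offset": [0, 0.016, 0], "twist": [0, 0, 0]}, {"offset": [0, 0.02, 0], "twist": [0, 0, 0]}, {"offset": [0, 0.024, 0], "twist": [0, 0, 0]}, {"offset": [0, 0.024, 0], "twist": [0, 0, 0]}, {"offset": [0, 0.024, 0], "twist": [0, 0, 0]}]}}

```text
time: 4.12
position: [0.5607, -0.2026, 0.0376]
tcp_rot: [-3.137, -0.0, 0.149]
contact_force: [-0.0, 6.2, 2.7]
width: 0.0002
```

Run:
```python
from h import *
s=manip.observe(); print(s['time'],s['position'],s['tcp_rot'],s['contact_force'],s['wrist_torque'])
d=s['position'][:2]-np.array([.5354,-.2234]); c,sn=np.cos(.143),np.sin(.143)
print(d@[c,sn],d@[-sn,c])
```

```text
4.1167 [ 0.56066342 -0.20263199  0.03758115] [-3.13659358e+00 -1.08433338e-04  1.48777891e-01] [-0.04703988  6.15586428  2.71133466] [1.43092569 0.15084129 0.01256762]
0.027965272000034628 0.016955662324661697
```

The stop is felt: 6 N at 17.0 mm, exactly where a square button should be. Now I back off and rise.

Emit:
{"name": "move_arm", "arguments": {"steps": [{"offset": [0, -0.04, 0], "twist": [0, 0, 0]}, {"offset": [0, -0.06, -0.04], "twist": [0, 0, 0]}, {"offset": [0, -0.06, -0.18], "twist": [0, 0, 0]}, {"offset": [0, -0.06, -0.34], "twist": [0, 0, 0]}, {"offset": [0, -0.06, -0.5], "twist": [0, 0, 0]}, {"offset": [0, -0.06, -0.66], "twist": [0, 0, 0]}, {"offset": [0, -0.06, -0.8], "twist": [0, 0, 0]}, {"offset": [0, -0.06, -0.8], "twist": [0, 0, 0]}]}}

```text
time: 4.78
position: [0.5629, -0.1917, 0.2468]
tcp_rot: [3.134, -0.013, 0.148]
contact_force: [1.0, -0.3, -0.1]
width: -0.0006
```

Run:
```python
from h import *
import pickle
P=manip.camera_params('wrist'); pickle.dump(P,open('P4.pkl','wb'))
s=manip.observe(); print(s['time'],s['position'],s['tcp_rot'],s['contact_force'])
im=snap('wrist','w4.png')
cv2.imwrite('pics/w4z.png',cv2.resize(im[90:300,200:440],None,fx=2.8,fy=2.8,interpolation=cv2.INTER_CUBIC))
```

```text
4.7833 [ 0.56286601 -0.19166059  0.24678664] [ 3.13367766 -0.01286262  0.14775312] [ 0.98543631 -0.29569256 -0.06712174]
```

View pics/w4z.png

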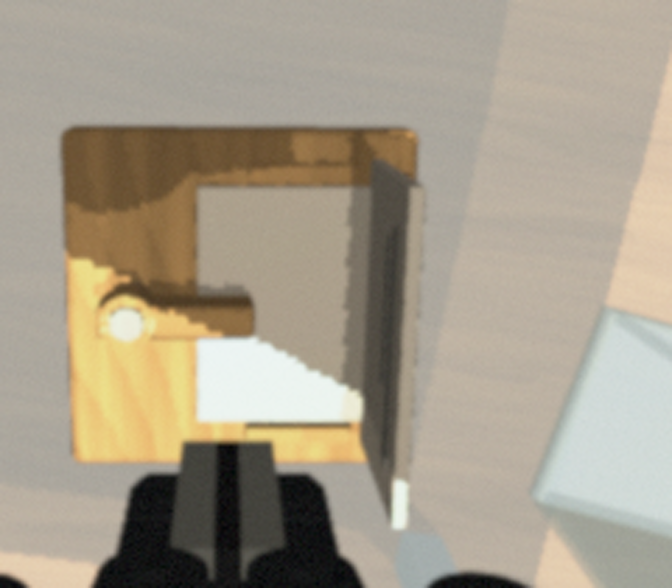

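Picture: the button's pivot is at (126,325) and its nose at (253,317). It lies square over the card foot, and the card stands in place. Now I go to the clip.

Emit:
{"name": "move_arm", "arguments": {"steps": [{"offset": [-0.03, -0.16, 0.02], "twist": [0, 0, 0]}, {"offset": [-0.06, -0.32, 0.05], "twist": [0, 0, 0]}, {"offset": [-0.1, -0.48, 0.08], "twist": [0, 0, 0]}, {"offset": [-0.14, -0.64, 0.11], "twist": [0, 0, 0]}, {"offset": [-0.18, -0.8, 0.14], "twist": [0, 0, 0.013]}, {"offset": [-0.2, -0.95, 0.18], "twist": [0, 0, 0.013]}, {"offset": [-0.2, -1.0, 0.19], "twist": [0, 0, 0.013]}, {"offset": [-0.2, -1.0, 0.19], "twist": [0, 0, 0.013]}], "grip": 0.4}}

```text
time: 5.5
position: [0.47, 0.0521, 0.1884]
tcp_rot: [-3.142, 0.004, 0.112]
contact_force: [-0.6, 0.2, 0.3]
width: 0.0597
```

Run:
```python
from h import *
import pickle
manip.camera('side')
P=manip.camera_params('wrist'); pickle.dump(P,open('P5.pkl','wb'))
s=manip.observe(); print(s['time'],s['position'],s['tcp_rot'],s['width'],np.abs(s['joint_vel']).max())
im=snap('wrist','w5.png')
cv2.imwrite('pics/w5z.png',cv2.resize(im[60:260,180:400],None,fx=3,fy=3,interpolation=cv2.INTER_CUBIC))
```

```text
5.55 [0.47119705 0.0506612  0.18903521] [3.14063574e+00 2.33158482e-03 1.10020152e-01] 0.060010282957686234 0.04741346410850223
```

View pics/w5.png

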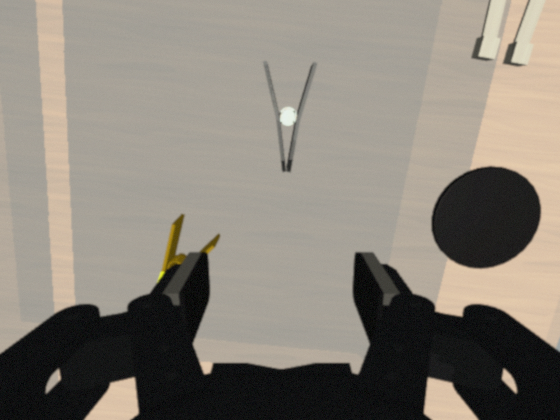

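View pics/w5z.png

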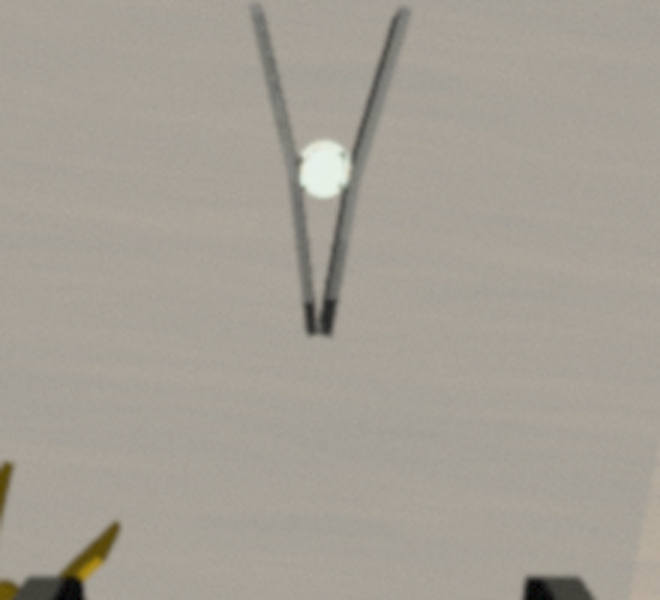

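Run:
```python
from h import *
import pickle
P=pickle.load(open('P5.pkl','rb'))
f=lambda u,v:(180+u/3,60+v/3)
pt={n:pix2z('wrist',*f(u,v),.032,P) for n,u,v in [('hL',256,6),('hR',404,9),('piv',324,168),('tip',320,334)]}
for n in pt: print(n,np.round(pt[n],4))
hm=(pt['hL']+pt['hR'])/2
print('hw',np.linalg.norm(pt['hL']-pt['hR']),'lens',np.linalg.norm(hm-pt['piv']),np.linalg.norm(pt['tip']-pt['piv']))
a=np.arctan2(*(pt['tip']-hm)[[1,0]]); print('yaw',np.degrees(a), 'tool yaw',np.degrees(a)+90)
x=np.array([np.cos(a),np.sin(a)]); c=(pt['tip'][:2]+hm[:2])/2
g=pt['piv'][:2]-.036*x; print('grip',g)
s=manip.observe(); print(s['position'],s['tcp_rot'])
Rm=R.from_euler('xyz',s['tcp_rot']).as_matrix()
print('tool offset to grip z=.003:',Rm.T@(np.r_[g,.003]-s['position']))
for q in ['clip_grip','clip_pivot']:
    print(q,[(np.round(d['xyz'],4).tolist(),round(d['confidence'],2)) for d in manip.look_for('wrist',q)][:2])
```

```text
hL [0.4487 0.1497 0.032 ]
hR [0.4868 0.1532 0.032 ]
piv [0.4708 0.1113 0.032 ]
tip [0.4749 0.0665 0.032 ]
hw 0.03825168764268426 lens 0.04026529923295573 0.044940130720166435
yaw -85.1873487035699 tool yaw 4.812651296430104
grip [0.46782315 0.1471411 ]
[0.47214929 0.04978326 0.18950506] [3.14043369e+00 1.10663509e-03 1.08334842e-01]
tool offset to grip z=.003: [ 0.00643225 -0.09747092  0.18638522]
clip_grip [([0.3778, -0.0197, 0.0209], 0.92), ([0.47, 0.1104, 0.0316], 0.78)]
clip_pivot [([0.4713, 0.1121, 0.0267], 0.95), ([0.3797, -0.0128, 0.0213], 0.9)]
```

Emit:
{"name": "move_arm", "arguments": {"steps": [{"offset": [0.01, -0.16, 0.03], "twist": [0, 0, 0.008]}, {"offset": [0.026, -0.32, 0.06], "twist": [0, 0, 0.008]}, {"offset": [0.026, -0.39, 0.18], "twist": [0, 0, 0.008]}, {"offset": [0.026, -0.39, 0.32], "twist": [0, 0, 0.008]}, {"offset": [0.026, -0.39, 0.46], "twist": [0, 0, 0.008]}, {"offset": [0.026, -0.39, 0.58], "twist": [0, 0, 0.008]}, {"offset": [0.026, -0.39, 0.66], "twist": [0, 0, 0.008]}, {"offset": [0.026, -0.39, 0.69], "twist": [0, 0, 0.008]}]}}

```text
time: 6.37
position: [0.4672, 0.1454, 0.0146]
tcp_rot: [3.14, 0.005, 0.079]
contact_force: [-0.7, -0.1, 0.6]
width: 0.06
```

Run:
```python
from h import *
manip.camera('side');manip.camera('side')
im=snap('wrist','w6.png')
s=manip.observe(); print(s['time'],s['position'],s['tcp_rot'],s['width'],s['contact_force'])
Rm=R.from_euler('xyz',s['tcp_rot']).as_matrix()
print('off',Rm.T@(np.r_[.4678,.1471,.004]-s['position']))
```

```text
6.5167 [0.46946409 0.14659721 0.01768448] [3.14131234e+00 2.83454873e-04 8.00447842e-02] 0.05977568692154598 [0.15907842 0.00154313 1.26363589]
off [-0.00161468 -0.00063807  0.01368476]
```

View pics/w6.png

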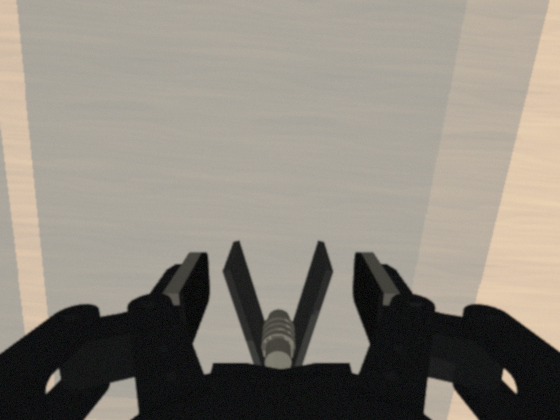

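The handles straddle the pad centre line: handle tops at (238,243) and (322,243), pads at 207 and 355. I lower the last 13 mm, then squeeze.

Emit:
{"name": "move_arm", "arguments": {"steps": [{"offset": [-0.003, -0.003, 0.01], "twist": [0, 0, 0]}, {"offset": [-0.003, -0.003, 0.02], "twist": [0, 0, 0]}, {"offset": [-0.003, -0.003, 0.03], "twist": [0, 0, 0]}, {"offset": [-0.003, -0.003, 0.04], "twist": [0, 0, 0]}, {"offset": [-0.003, -0.003, 0.048], "twist": [0, 0, 0]}, {"offset": [-0.003, -0.003, 0.052], "twist": [0, 0, 0]}, {"offset": [-0.003, -0.003, 0.052], "twist": [0, 0, 0]}, {"offset": [-0.003, -0.003, 0.052], "twist": [0, 0, 0]}]}}

```text
time: 7.18
position: [0.4679, 0.1481, 0.0045]
tcp_rot: [3.141, 0.0, 0.082]
contact_force: [0.0, -0.9, 0.1]
width: 0.0598
```

Emit:
{"name": "move_arm", "arguments": {"steps": [{"offset": [0, 0, 0], "twist": [0, 0, 0]}, {"offset": [0, 0, 0], "twist": [0, 0, 0]}, {"offset": [0, 0, 0], "twist": [0, 0, 0]}, {"offset": [0, 0, 0], "twist": [0, 0, 0]}, {"offset": [0, 0, 0], "twist": [0, 0, 0]}, {"offset": [0, 0, 0], "twist": [0, 0, 0]}, {"offset": [0, 0, 0], "twist": [0, 0, 0]}, {"offset": [0, 0, 0], "twist": [0, 0, 0]}], "grip": -1, "newtons": 30}}

```text
time: 7.85
position: [0.4694, 0.1487, 0.0059]
tcp_rot: [-3.14, -0.003, 0.082]
contact_force: [-1.2, 0.3, 9.4]
width: 0.0184
```

Run:
```python
from h import *
im=snap('wrist','w7.png')
s=manip.observe(); print(s['time'],s['position'],s['tcp_rot'],s['width'],s['contact_force'])
```

```text
7.9 [0.46945501 0.14875779 0.00592064] [-3.14039312e+00 -2.93725206e-03  8.16843343e-02] 0.01827516498098319 [-0.26560851  1.30226506  9.02770968]
```

View pics/w7.png

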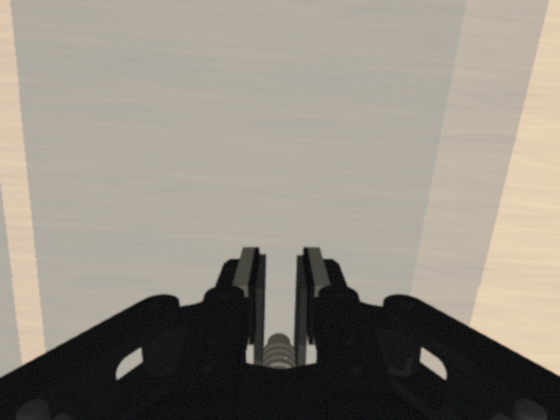

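Squeezed: width 18 mm, handles parallel between the pads. Lifting.

Emit:
{"name": "move_arm", "arguments": {"steps": [{"offset": [0, 0, -0.03], "twist": [0, 0, 0]}, {"offset": [0, 0, -0.08], "twist": [0, 0, 0]}, {"offset": [0, 0, -0.15], "twist": [0, 0, 0]}, {"offset": [0, 0, -0.23], "twist": [0, 0, 0]}, {"offset": [0, 0, -0.31], "twist": [0, 0, 0]}, {"offset": [0, 0, -0.37], "twist": [0, 0, 0]}, {"offset": [0, 0, -0.4], "twist": [0, 0, 0]}, {"offset": [0, 0, -0.4], "twist": [0, 0, 0]}]}}

```text
time: 8.57
position: [0.4693, 0.1484, 0.1063]
tcp_rot: [-3.141, -0.003, 0.082]
contact_force: [0.3, 1.0, -0.6]
width: 0.0184
```

Run:
```python
from h import *
a=snap('scene','sc8.png'); b=snap('side','sd8.png')
p=proj('scene',manip.observe()['position']).astype(int); q=proj('side',manip.observe()['position']).astype(int)
cr=lambda im,p:cv2.resize(im[max(0,p[1]-55):p[1]+55,max(0,p[0]-65):p[0]+65],(390,330),interpolation=cv2.INTER_CUBIC)
cv2.imwrite('pics/c8.png',np.hstack([cr(a,p),cr(b,q)]))
s=manip.observe(); print(s['time'],s['position'],s['tcp_rot'],s['width'],s['contact_force'])
```

```text
8.6667 [0.46774646 0.14794236 0.10421614] [3.14150234e+00 3.62585652e-04 8.16594310e-02] 0.018328792412970914 [-0.2299449  -0.43932812 -1.26640385]
```

View pics/c8.png

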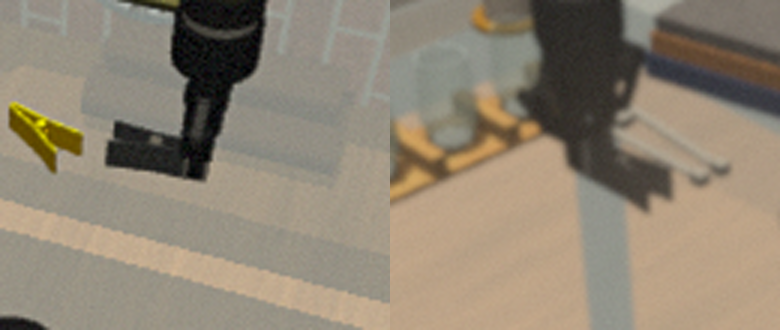

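Emit:
{"name": "move_arm", "arguments": {"steps": [{"offset": [0.05, 0.08, 0], "twist": [0, 0, -0.003]}, {"offset": [0.12, 0.2, 0], "twist": [0, 0, -0.006]}, {"offset": [0.2, 0.33, 0], "twist": [0, 0, -0.01]}, {"offset": [0.28, 0.46, 0], "twist": [0, 0, -0.014]}, {"offset": [0.36, 0.58, 0.03], "twist": [0, 0, -0.018]}, {"offset": [0.42, 0.68, 0.06], "twist": [0, 0, -0.02]}, {"offset": [0.45, 0.73, 0.09], "twist": [0, 0, -0.02]}, {"offset": [0.457, 0.744, 0.1], "twist": [0, 0, -0.02]}]}}

```text
time: 9.33
position: [0.5969, -0.0301, 0.0767]
tcp_rot: [-3.141, 0.003, 0.141]
contact_force: [-0.7, 0.3, -1.4]
width: 0.0184
```

Run:
```python
from h import *
manip.camera('wrist'); manip.camera('wrist')
a=snap('scene','sc9.png'); b=snap('side','sd9.png')
cv2.imwrite('pics/c9a.png',cv2.resize(a[130:240,160:290],None,fx=5,fy=5,interpolation=cv2.INTER_CUBIC))
cv2.imwrite('pics/c9b.png',cv2.resize(b[190:310,290:420],None,fx=5,fy=5,interpolation=cv2.INTER_CUBIC))
s=manip.observe(); print(s['time'],s['position'],s['tcp_rot'],s['width'],s['contact_force'])
```

```text
9.5333 [ 0.59545147 -0.02680536  0.07890947] [-3.14037625e+00  2.49595139e-03  1.45473304e-01] 0.0186781357615877 [-0.20644941  0.11429427 -0.86303298]
```

View pics/c9a.png

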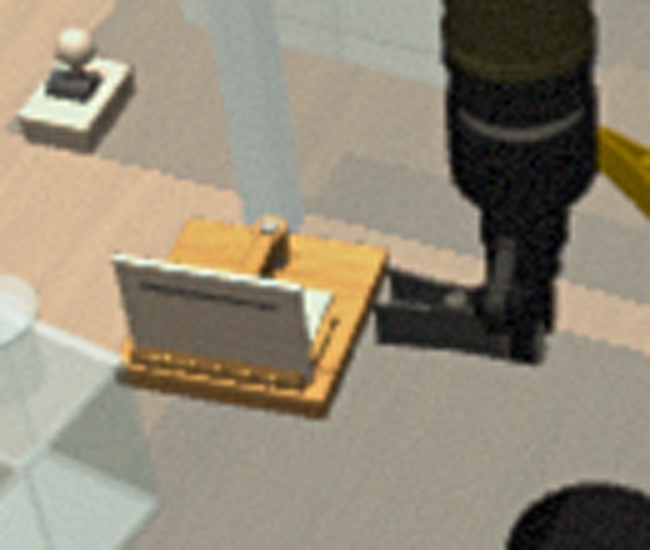

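View pics/c9b.png

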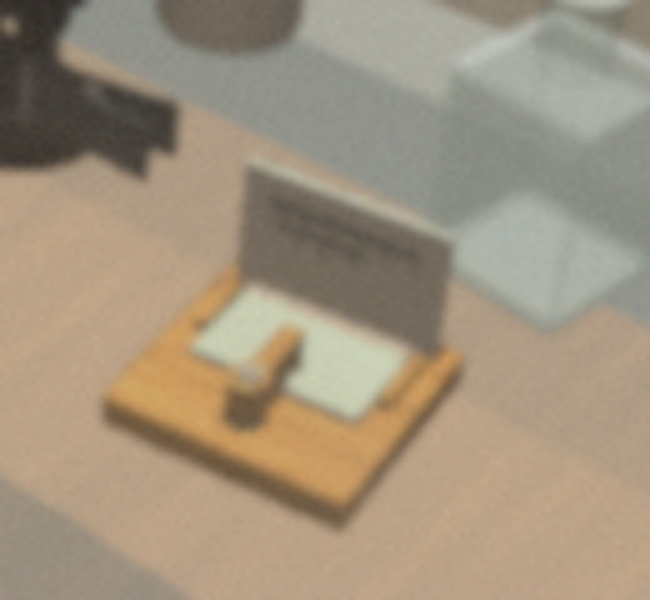

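```bash
cat > ov.py <<'E'
from h import *
import sys
tag,edge,toff=sys.argv[1],eval(sys.argv[2]),eval(sys.argv[3])
s=manip.observe(); Rm=R.from_euler('xyz',s['tcp_rot']).as_matrix(); tp=s['position']
ps=.145; xs=np.array([np.cos(ps),np.sin(ps),0]); ys=np.array([-np.sin(ps),np.cos(ps),0])
e=np.array([*edge,0])
pts=[]
for z in (.02,.095):
    for sx in (-.0025,.0025): pts.append((e+xs*sx+[0,0,z],(0,0,255)))
    pts.append((e-.11*ys-.0025*xs+[0,0,z],(255,0,255)))
piv=tp+Rm@np.array(toff)
cx=Rm[:,1]; cy=Rm[:,0]; cz=-Rm[:,2]
for h in (-.016,.016):
    pts.append((piv+h*cz,(0,255,0)))
    for sy in (-1,1):
        pts.append((piv+.045*cx+sy*.012*cy+h*cz,(255,128,0)))
        pts.append((piv+.045*cx+sy*.015*cy+h*cz,(255,255,0)))
d=piv-e-np.array([0,0,.0575]); rel=-d
print('card_edge in clip frame', rel@cx, rel@cy, rel@cz, 'piv',piv)
for cam,box in (('scene',(160,130,290,240)),('side',(290,190,420,300))):
    im=cv2.imread(f'pics/raw_{cam[:2] if cam=="scene" else "sd"}{tag}.png'); x0,y0,x1,y1=box
    k=5; z=cv2.resize(im[y0:y1,x0:x1],None,fx=k,fy=k,interpolation=cv2.INTER_CUBIC)
    for p,c in pts:
        u=proj(cam,p); cv2.circle(z,(int((u[0]-x0+.5)*k),int((u[1]-y0+.5)*k)),3,c,1)
    cv2.imwrite(f'pics/ov{tag}_{cam}.png',z)
E
python3 ov.py 9 "(.617,-.156)" "(-.0005,.0375,-.010)"
```

```text
card_edge in clip frame 0.09347963901205496 0.003146199705960445 -0.031243628403333532 piv [ 0.60041912 -0.06399015  0.08886507]
```

View pics/ov9_scene.png

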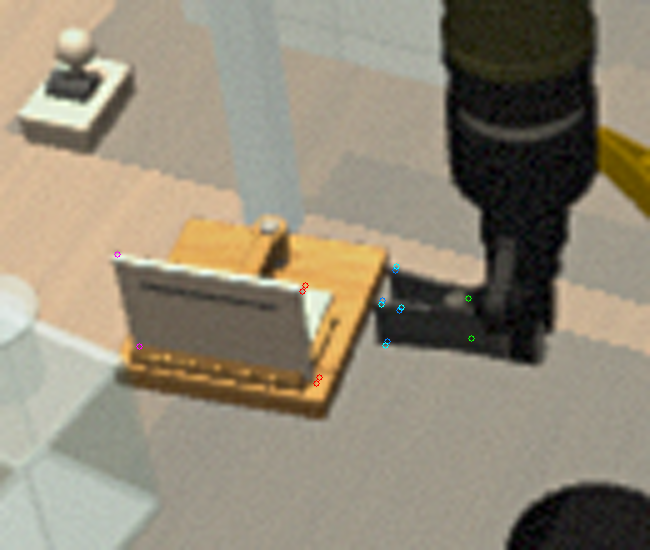

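View pics/ov9_side.png

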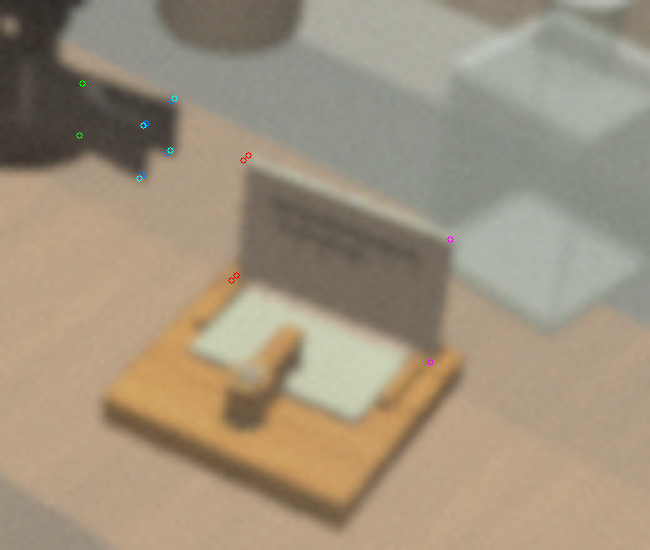

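The overlays match both views within about 1 px (≈2 mm). I descend and align 20 mm outside the edge, then check again.

Emit:
{"name": "move_arm", "arguments": {"steps": [{"offset": [0.008, 0.02, 0.03], "twist": [0, 0, 0]}, {"offset": [0.016, 0.05, 0.06], "twist": [0, 0, 0]}, {"offset": [0.016, 0.08, 0.09], "twist": [0, 0, 0]}, {"offset": [0.016, 0.1, 0.11], "twist": [0, 0, 0]}, {"offset": [0.016, 0.12, 0.12], "twist": [0, 0, 0]}, {"offset": [0.016, 0.12, 0.12], "twist": [0, 0, 0]}, {"offset": [0.016, 0.12, 0.12], "twist": [0, 0, 0]}, {"offset": [0.016, 0.12, 0.12], "twist": [0, 0, 0]}]}}

```text
time: 10.2
position: [0.6055, -0.0572, 0.0497]
tcp_rot: [-3.141, -0.0, 0.144]
contact_force: [-0.5, -0.6, -1.3]
width: 0.0185
```

```bash
python3 - <<'E'
from h import *
snap('scene','sc10.png');snap('side','sd10.png'); snap('wrist','w10.png')
s=manip.observe(); print(s['time'],s['position'],s['tcp_rot'],s['width'],s['contact_force'])
E
python3 ov.py 10 "(.618,-.1575)" "(-.0005,.0375,-.010)"
```

```text
10.35 [ 0.6056376  -0.05693836  0.04994964] [ 3.14155920e+00 -7.01308338e-04  1.44791561e-01] 0.0185087592415867 [-0.56492712  0.41321869  0.03796528]
card_edge in clip frame 0.06379334105835863 -0.0017713199896340014 -0.002451435076407925 piv [ 0.61054658 -0.09411878  0.05995054]
```

View pics/ov10_scene.png

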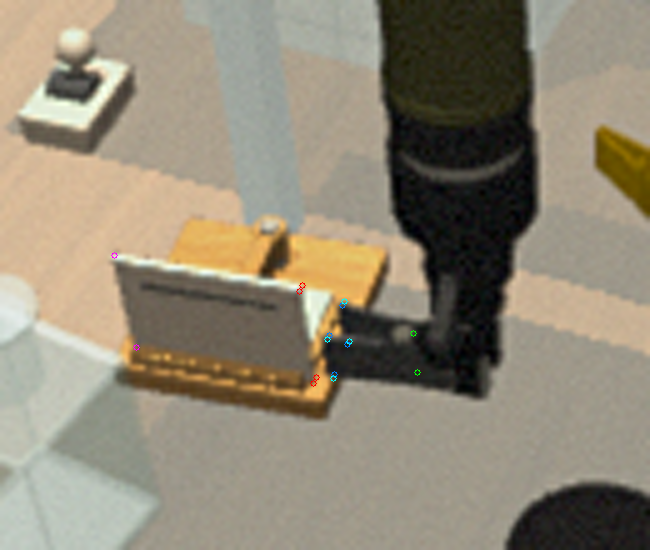

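View pics/ov10_side.png

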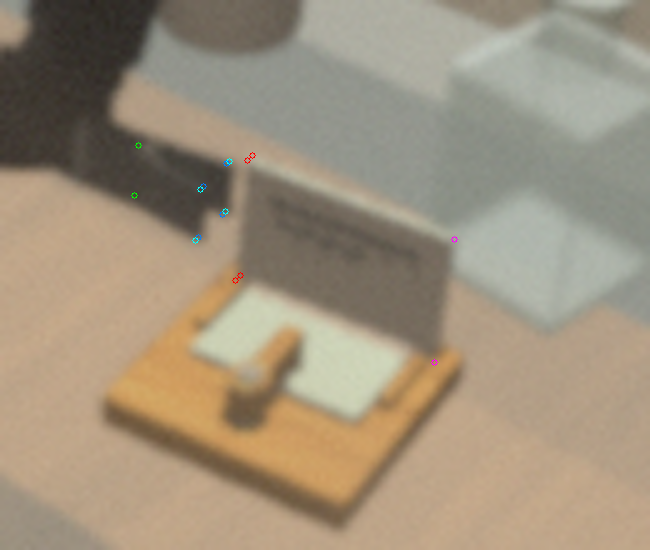

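View pics/w10.png

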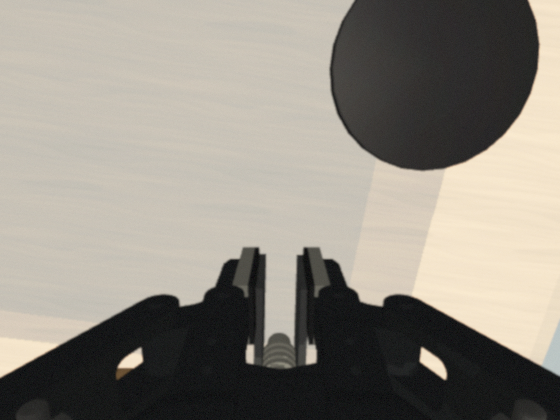

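Run:
```python
import cv2,numpy as np
a=cv2.imread('pics/raw_sc10.png')[180:215,210:260]; b=cv2.imread('pics/raw_sd10.png')[210:250,310:350]
k=15
A=cv2.resize(a,None,fx=k,fy=k,interpolation=cv2.INTER_LANCZOS4);B=cv2.resize(b,None,fx=k,fy=k,interpolation=cv2.INTER_LANCZOS4)
for I in (A,B):
  I[:]=np.clip(I.astype(float)*1.3,0,255)
cv2.imwrite('pics/z10a.png',A);cv2.imwrite('pics/z10b.png',B)
from h import *
s=manip.observe(); Rm=R.from_euler('xyz',s['tcp_rot']).as_matrix(); piv=s['position']+Rm@[-.0005,.0375,-.01]
for n,p in [('nt',(-.015,-.016)),('nt_b',(-.015,.016)),('ft',(.015,-.016)),('ft_b',(.015,.016))]:
  q=piv+Rm@[p[0],.045,p[1]]; 
  ua=(proj('scene',q)-[210,180]+.5)*k; ub=(proj('side',q)-[310,210]+.5)*k; print(n,np.round(ua),np.round(ub))
xs=np.array([np.cos(.145),np.sin(.145),0])
for sx in (-.0025,.0025):
  for z in (.02,.095):
    q=np.array([.618,-.1575,z])+xs*sx; print('card',sx,z,np.round((proj('scene',q)-[210,180]+.5)*k),np.round((proj('side',q)-[310,210]+.5)*k))
```

```text
nt [282. 155.] [301. 268.]
nt_b [298. 273.] [288. 423.]
ft [233. 268.] [389. 183.]
ft_b [250. 386.] [375. 336.]
card -0.0025 0.02 [199. 383.] [406. 543.]
card -0.0025 0.095 [157. 107.] [441. 182.]
card 0.0025 0.02 [191. 401.] [421. 528.]
card 0.0025 0.095 [148. 125.] [456. 168.]
```

View pics/z10a.png

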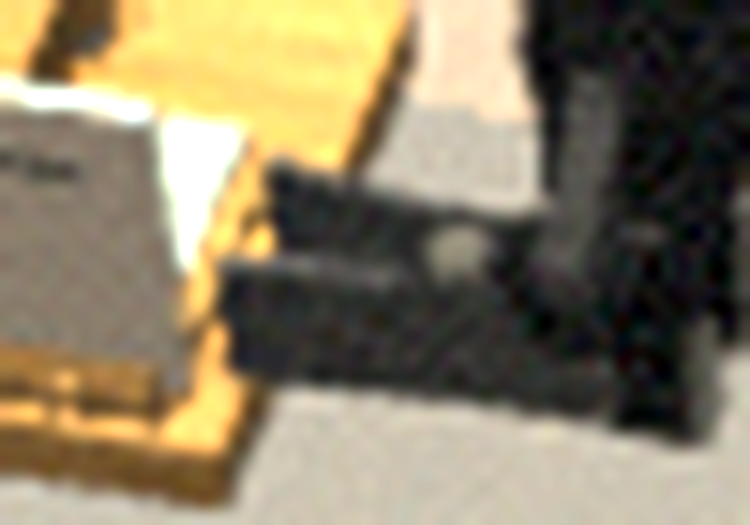

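View pics/z10b.png

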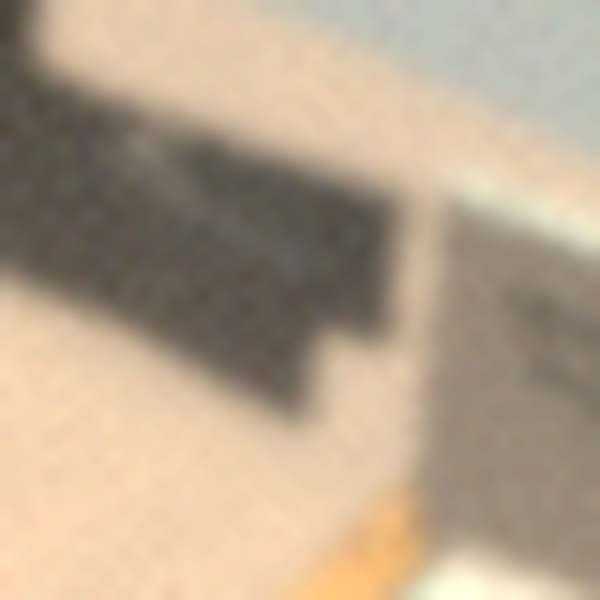

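The jaw outline fits the predicted tips to about 1 px. Gape is about 20 mm or more, and the card plane lies centred between the jaws (1.8 mm off). Next I slide in slowly.

Emit:
{"name": "move_arm", "arguments": {"steps": [{"offset": [-0.006, 0.015, 0], "twist": [0, 0, 0]}, {"offset": [-0.006, 0.035, 0], "twist": [0, 0, 0]}, {"offset": [-0.006, 0.055, 0], "twist": [0, 0, 0]}, {"offset": [-0.006, 0.075, 0], "twist": [0, 0, 0]}, {"offset": [-0.006, 0.095, 0], "twist": [0, 0, 0]}, {"offset": [-0.006, 0.115, 0], "twist": [0, 0, 0]}, {"offset": [-0.006, 0.13, 0], "twist": [0, 0, 0]}, {"offset": [-0.006, 0.14, 0], "twist": [0, 0, 0]}]}}

```text
time: 11.02
position: [0.609, -0.0927, 0.0495]
tcp_rot: [3.142, -0.0, 0.144]
contact_force: [-1.0, -0.3, -0.9]
width: 0.0183
```

```bash
python3 - <<'E'
from h import *
manip.camera('wrist')
a=snap('scene','sc11.png');b=snap('side','sd11.png')
s=manip.observe(); print(s['time'],s['position'],s['tcp_rot'],s['width'],s['contact_force'])
k=13
cv2.imwrite('pics/z11a.png',cv2.resize(a[175:218,200:255],None,fx=k,fy=k,interpolation=cv2.INTER_LANCZOS4))
cv2.imwrite('pics/z11b.png',cv2.resize(b[210:255,315:365],None,fx=k,fy=k,interpolation=cv2.INTER_LANCZOS4))
E
python3 ov.py 11 "(.618,-.1575)" "(-.0005,.0375,-.010)"
```

```text
11.1667 [ 0.60889368 -0.09218051  0.04948212] [-3.14138713e+00  9.48393992e-05  1.44103727e-01] 0.01820629810978159 [-0.15486003 -0.11511706 -0.38937941]
card_edge in clip frame 0.028448526848882525 0.00013093615960665407 -0.001968599109836405 piv [ 0.6137853  -0.12936552  0.05947446]
```

View pics/z11a.png

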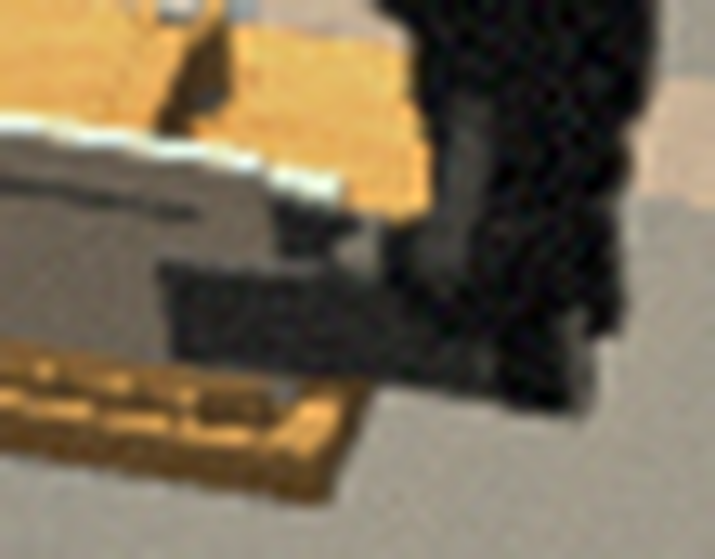

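View pics/z11b.png

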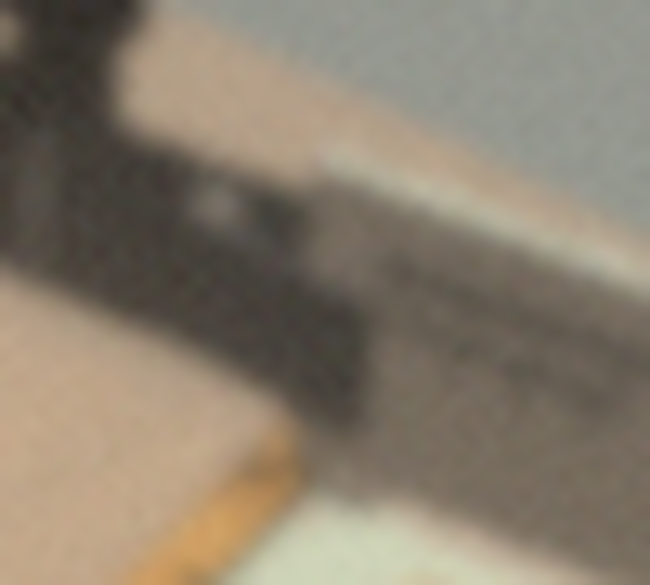

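View pics/ov11_scene.png

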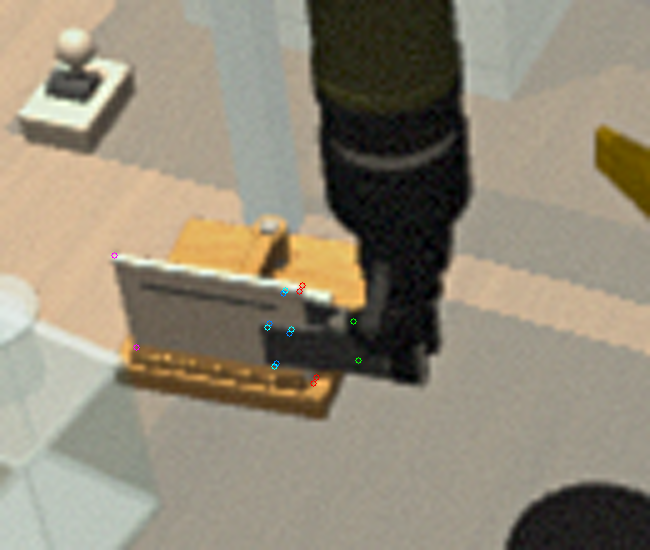

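View pics/ov11_side.png

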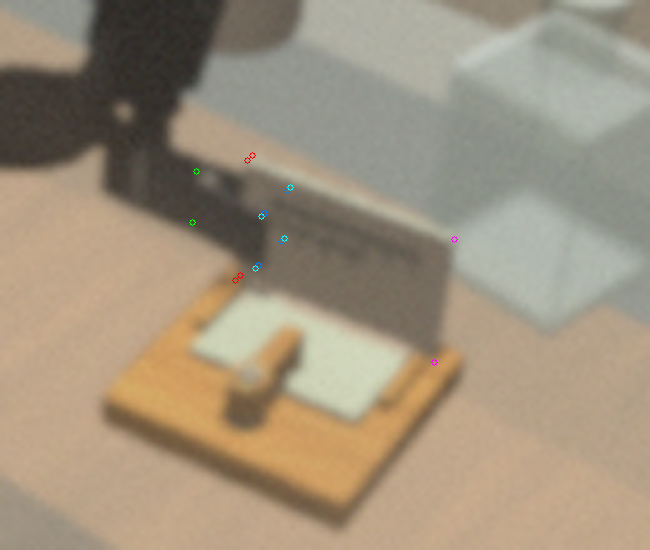

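Run:
```python
from h import *
c=snap('scene','sc12.png'); d=snap('side','sd12.png')
for n,r0,r1,(x0,y0,x1,y1) in [('side','sd0','sd12',(355,225,385,265)),('scene','sc0','sc12',(182,180,205,205)),('side btn','sd9','sd12',(330,250,355,280)),('clip 11-12 scene','sc11','sc12',(210,185,245,210))]:
    import os
    A=cv2.imread(f'pics/raw_{r0}.png') if os.path.exists(f'pics/raw_{r0}.png') else cv2.imread({'sd0':'pics/raw_side0.png','sc0':'pics/raw_scene0.png'}[r0])
    B=cv2.imread(f'pics/raw_{r1}.png'); g=lambda I:cv2.cvtColor(I[y0:y1,x0:x1],cv2.COLOR_BGR2GRAY).astype(np.float32)
    print(n,cv2.phaseCorrelate(g(A),g(B),cv2.createHanningWindow((x1-x0,y1-y0),cv2.CV_32F)))
s=manip.observe(); print(s['time'],s['position'],s['tcp_rot'],s['width'],s['contact_force'],np.abs(s['joint_vel']).max())
```

```text
side ((0.034588954310342146, -0.0657778920358858), 1.0834220321973165)
scene ((0.05207065283488177, 0.44564432606510884), 0.999187908967336)
side btn ((0.4848290505535111, 0.17371103750071804), 0.9118983192443848)
clip 11-12 scene ((0.2550516923908681, 0.5222404467632416), 0.9498214568032158)
11.2667 [ 0.60882207 -0.09181587  0.04949519] [-3.14139548e+00  1.88923981e-04  1.44640069e-01] 0.018173447495468786 [ 0.39454094  0.14651218 -0.87720594] 0.004876645246301273
```

The card hasn't moved (sub-pixel in both views). I hold for one call to let everything come to rest, then hand in.

Emit:
{"name": "move_arm", "arguments": {"steps": [{"offset": [0, 0, 0], "twist": [0, 0, 0]}, {"offset": [0, 0, 0], "twist": [0, 0, 0]}, {"offset": [0, 0, 0], "twist": [0, 0, 0]}, {"offset": [0, 0, 0], "twist": [0, 0, 0]}, {"offset": [0, 0, 0], "twist": [0, 0, 0]}, {"offset": [0, 0, 0], "twist": [0, 0, 0]}, {"offset": [0, 0, 0], "twist": [0, 0, 0]}, {"offset": [0, 0, 0], "twist": [0, 0, 0]}]}}

```text
time: 11.93
position: [0.6089, -0.092, 0.0495]
tcp_rot: [-3.142, -0.0, 0.145]
contact_force: [-0.5, 0.2, -1.9]
width: 0.0182
```

Run:
```python
from h import *
s=manip.observe(); print(s['time'],s['position'],s['width'],s['contact_force'])
print(manip.hand_in())
```

```text
11.9333 [ 0.60894166 -0.09195179  0.04954859] 0.018181020128233544 [-0.49949339  0.1524115  -1.85725008]
the job is handed in; nothing more can be done
None
```

I swung the turnbutton to its stop and left the steel clip squeezed open around the card's left edge. The job was handed in at 11.9 s with no verdict reported.

- **Turnbutton:** I felt the stop at 6 N, at the position expected for a square button. The wrist picture then showed it square over the card's foot.
- **Clip:** I gripped it by the handles at 30 N (finger opening 18 mm), lifted it and slid it slowly around the edge. From the arm pose and the measured card position, the edge is about 28 mm ahead of the pivot, 0 mm off centre and 2 mm from half-way up. Both fixed cameras show one jaw on each side of the card.
- **Gape:** The tips look about 20 mm apart or a little more, short of the full 24 mm but over the 16 mm needed.
- **Contact and card:** The outside force stayed at noise level (0.5–2 N), so I can't rule out a very light touch at the 0.3 N level. The card image moved less than half a pixel from the start.
- **Disagreements:** The overlays were off by about 1 px (roughly 2 mm). The wrist view put the card 3 mm nearer the button pivot than the stated 90 mm. I used a compromise position, which the two fixed cameras supported.
- **Not measured:** I did not separately measure the glasses, decanter, coaster, tong or switch afterwards. I kept the arm clear of them.

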